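Third hand: hold a heat sink against the sprung fixture plate

ROBOT

A 7-joint arm with a two-finger parallel gripper is mounted at the origin on a cart in front of the work surface, level with it; the furniture and walls round the work are solid. World frame = base frame: x ahead of the robot, y to its left, z up, the work surface at z = 0. Lengths are in mm, angles in rad, forces in N, time in s.
With the tool pointing down it reaches from about 425 to 1025 mm from the base axis. Payload 9.4 kg.
Tool frame: the origin (TCP) lies midway between the tips of the shut fingers; the grasp point (between the pads) lies env.pinch_z behind it (env.pinch_z is the distance from the TCP to the grasp point, in mm); z points along the fingers, y is the line along which they close (so a half turn about z gives the same grasp; the last joint's range is limited). The gripper opens to 85 mm and grips with 20 to 120 N. Pads are 22 mm wide; open, the fingers measure 114 mm over their backs; the gripper's body (76 mm by 85 mm) begins 54 mm behind the grasp point. The pads swing forward as they close: fully open they stand 13 mm farther back than shut.
Start: joints at [-1.383, 0.599, -0.003, 1.599, 0.002, 0.943, -0.08], TCP at [189.748, 699.728, 231.275] pointing down, gripper open.
Joint ranges: [-2.57, 2.57], [-0.35, 1.97], [-1.29, 1.29], [0.11, 2.56], [-1.05, 4.19], [0.11, 1.86], [-2.63, 2.63]. Speed limits (rad/s): [2.22, 2.22, 3.01, 3.01, 3.14, 3.14, 3.14].

INTERFACE

Orientations are given as a 3x3 rotation matrix whose columns are the frame's x, y, z axes.
In Python, from plant import env, solver, readout, viewer gives the robot as it stands. Calls block until the motion is done:
- env.move_pose(position, orientation): joint-space move of the TCP to a pose.
- env.movel(position, ori=None, feed=150, contact_N=None): straight line of the TCP; ori=None keeps the orientation; feed is the mean speed in mm/s. With contact_N (N) it stops when the force on the tool has changed by that much, and returns True; else False.
- env.move_joints(angles): joint-space move.
- env.set_gripper(opening, grasp_force=None): opening from 0.0 (shut) to 1.0 (fully open); grasp_force is the grip in N (None keeps the last); returns when the fingers have stopped.
- env.wait(seconds).
- solver.inverse_kinematics(position, orientation): joint angles nearest the present ones, or None.
- readout.sense(): the state.
- viewer.get_image(name): name is "scene" or "top"; returns (picture, depth): 480x640x3 uint8, red, green, blue; 480x640 float32, mm along the optical axis (not along the pixel's ray), 0 where there is no reading.
- viewer.camera_info(name): a dict with "vfov" (degrees; the focal length in pixels is half the picture's height over the tangent of half this angle, whatever the lens; pixels are square), "cx", "cy" (the principal point, pixels), "view" (4x4, takes a point from world to camera coordinates). Camera axes: x right, y down, z forward; pixel columns grow to the right and rows downward; lengths in mm; the calibration is good to about 2 mm. A picture is of the moment at which its call begins. camera_info takes no time and is no camera call.
A pose or a line that the arm cannot do raises env.MotionError and nothing moves.
- env.finish_job(): hands the job in; it is judged then, once.
The state is a dict: "t": time; "joint_positions": joint angles; "qd": joint speeds; "tau": joint torques, N m; "ee_pos": TCP position; "ee_rot": TCP orientation; "contact_force": force on the tool from outside, world axes, zero at the start; "wrist_torque": the same for the moment, N m; "finger_gap": opening from 0.0 (shut) to 1.0 (fully open); "grip_force": force on a finger pad.
Only numpy, scipy, OpenCV 4.12 (cv2) and the standard library are available. Lean on these libraries where they do the work, as an engineer would, in place of code of your own. Each camera call takes 0.05 s, during which the arm holds its last target. There are 200 camera calls.

TASK

Take the finned heat sink and stand it on the bed of the assembly fixture with its flat base square against the middle of the sprung upright plate, fins towards you, then push it straight back until the pointer on the plate stands between the two raised marks (about 10 newtons), and keep it pressed there steadily so that I can drive its screw from behind. Never push the plate back onto its end stop, and leave the battery and the jar where they are. The program finishes while you are still holding the heat sink pressed there: do not let go.

Things in the scene. Friction and masses are not known exactly. Their poses are not given: they have to be found in the camera images.
- heatsink_center (a point): centre of the black finned heat sink, 0.06 kg. It stands on edge on the bench: 40 mm tall, 40 mm wide, 22 mm from flat base to fin tips; centre 20 mm above what it stands on. Its z axis is level and points from the flat base to the fin tips; x points up; y is level along the 40 mm width (the width to grip). At the start the flat base faces away from the robot, turned up to 0.8 rad either way
- heatsink_base (a point): centre of the heat sink's flat base face, 11 mm from its centre; same axes
- fixture: fixed fixture; origin on the bench under the plate's front face, x level in the pressing direction (away from the robot, turned up to 0.35 rad), y left, z up. Base 165 x 116 x 10 mm (x -70 to 95 mm); its top, z = 10 mm, is the bed, free in front of the plate but for low bolt heads at x -60, y +-47 mm. Two steel cheeks behind the plate, x 34 to 90 mm, 46 mm high, 68 mm over both; the left one bears the two raised marks (top 54 mm)
- plate_face (a point): centre of the front face of the sprung upright steel plate, 30 mm wide (narrower than the heat sink), top 55.5 mm above the bench, small screw hole in the middle. The point is 30 mm above the bench (20 above the bed) and moves with the plate; axes as the fixture. A pointer on a thin bar runs back over the left cheek, its top 59 mm above the bench
- press_plate (a joint): how far the sprung plate is pushed back along the fixture's x (m): 0 = fully forward (the start), 0.024 = on its end stop. The spring pushes forward with 1.6 N at 0 and 0.8 N more per mm (about 10 N at 11 mm). The pointer is between the marks from 0.006 to 0.016
- battery_center (a point): bystander: nine-volt block battery lying flat, 27 x 50 x 18 mm, loose; its centre
- jar_center (a point): bystander: small round lidded jar, 48 mm across, 35 mm tall, loose; its centre
Things that resemble listed ones, but are neither listed nor needed, are in the scene too. Leave any green or pink look-alike of the part that bears heatsink_center alone.

How it is judged (in metres and radians):
On the way:
1. the heat sink holds the plate pressed with the pointer between the marks for 2 s (value of joint press_plate between 0.006 and 0.016 m and distance between heatsink_base and plate_face below 0.01 m), for 2 s.
At the end, for the whole second after the job is handed in: still held by the gripper, the heat sink stands on the bed (bottom within 5 mm of it), its flat base square (0.12 rad) on the sprung plate and centred sideways within 8 mm, fins towards the robot; it presses the plate back by 6 to 16 mm with 4 to 18 N and is at rest (value of joint press_plate between 0.006 and 0.016 m and contact force between heatsink and press_plate between 4 and 18 N and contact force between the fingers and heatsink above 2 N and x of heatsink_base in the frame of plate_face above -0.004 m and x of heatsink_center in the frame of plate_face below -0.006 m and y of heatsink_base in the frame of plate_face between -0.008 and 0.008 m and z of heatsink_center in the frame of fixture between 0.027 and 0.035 m and angle between the z axis of heatsink_center and the x axis of fixture, either way round below 0.12 rad and linear speed of heatsink below 0.01 m/s); the arm keeps its last pose, push and grip.
It fails at once if the plate is pushed onto its end stop (value of joint press_plate above 0.0225 m).
It fails at once if the battery or the jar is disturbed (distance of any of battery_center, jar_center from where it was at the start of the episode above 0.02 m).
It also fails if it takes over 48 s, if anything falls off the work surface, if the arm or the gripper's body presses on something with over 40 N, if the wrist force passes 120 N, or if a joint passes its speed limit or range.

## Working session

There is one attempt and no reset: what is moved stays moved. The work goes in short steps, each a Python script; the robot and the scene stay as the last script left them, time stands still between calls to the robot, and variables do not carry over. Pictures are saved under pics/ and viewed, at most 10 in all, crops included, and the job is handed in when it is done.

```bash
ls; mkdir -p pics
cat > h.py <<'E'
import numpy as np, cv2
from plant import env, solver, readout, viewer
def cloud(name):
    im,d=viewer.get_image(name); c=viewer.camera_info(name)
    f=240/np.tan(np.radians(c['vfov'])/2); v,u=np.mgrid[:480,:640]
    P=np.stack([(u-c['cx'])*d/f,(v-c['cy'])*d/f,d,np.ones_like(d)],-1)@np.linalg.inv(np.array(c['view'])).T
    P=P[...,:3]; P[d==0]=np.nan
    return im,P
E
python3 - <<'E'
from h import *
for n in("scene","top"):
    im,P=cloud(n); cv2.imwrite(f"pics/{n}0.png",im[...,::-1]); np.savez(f"{n}0.npz",im=im,P=P)
    print(n,np.linalg.inv(viewer.camera_info(n)['view'])[:3].round(2).tolist(),viewer.camera_info(n)['vfov'])
print(env.pinch_z,readout.sense()['t'],readout.sense()['ee_rot'])
E
```

```text
pics
scene [[-0.59, -0.45, 0.67, -127.07], [-0.81, 0.33, -0.49, 553.63], [-0.0, -0.83, -0.55, 548.06]] 52.33005586911451
top [[0.02, -1.0, 0.08, 396.66], [-1.0, -0.02, 0.0, 137.33], [-0.0, -0.08, -1.0, 904.96]] 51.2054019607837
18.700000000000003 0.1 [[-9.65164917e-01  2.61642174e-01 -2.34736656e-04]
 [ 2.61642246e-01  9.65163956e-01 -1.36885887e-03]
 [-1.31591851e-04 -1.38259159e-03 -9.99999036e-01]]
```

View pics/scene0.png

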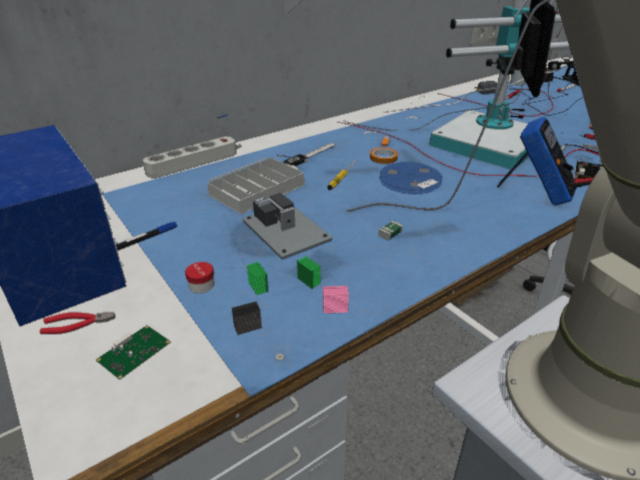

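View pics/top0.png

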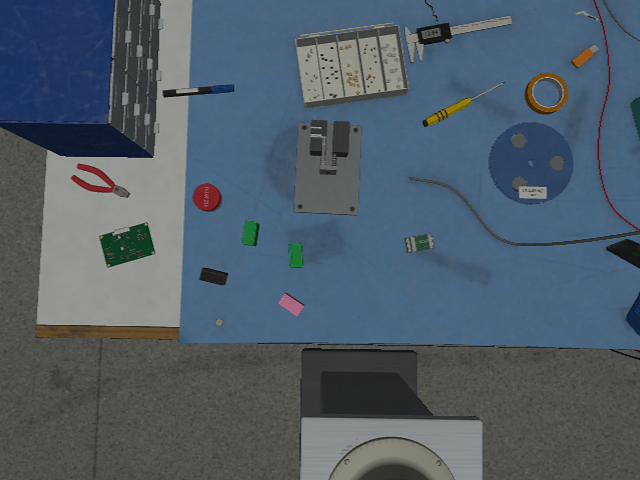

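Scene: the black finned block is at scene (246,317) / top (213,276). Look-alikes: green blocks at top (250,233) and (296,255), and a pink one at (291,304). Only the black one fits the description. The fixture is at top (328,168) with its plate near (328,170), the jar at (207,197) and the battery at (419,243). Next I'll confirm with enlarged crops and measure.

Run:
```python
from h import *
t=np.load("top0.npz");s=np.load("scene0.npz")
def crop(im,u0,v0,w,h,k): return cv2.resize(im[v0:v0+h,u0:u0+w,::-1],None,fx=k,fy=k,interpolation=cv2.INTER_CUBIC)
a=crop(s['im'],210,285,80,60,5); b=crop(t['im'],180,250,80,60,5); c=crop(t['im'],285,115,80,110,4.95/2*2*.0+5) 
c=c[:550]; d=crop(s['im'],235,185,100,75,4)
L=np.vstack([a,b[:250]]); L=L[:550]
cv2.imwrite("pics/crop1.png",np.hstack([L[:550],c[:550]]))
P=t['P'];im=t['im']
# heatsink points
def blob(u0,u1,v0,v1,z0,z1):
    q=P[v0:v1,u0:u1].reshape(-1,3); q=q[(q[:,2]>z0)&(q[:,2]<z1)]
    r=cv2.minAreaRect(q[:,:2].astype(np.float32)); print(len(q),q.mean(0).round(1),q[:,2].min().round(1),q[:,2].max().round(1),[np.round(x,1) for x in r]); return q
print("hs"); blob(190,240,258,295,30,50)
print("base"); blob(285,370,112,225,5,16)
print("cheeks"); blob(285,370,112,225,40,50.5)
print("plate/pointer"); blob(285,370,112,225,51,70)
print("jar"); blob(185,230,175,220,25,50)
print("bat"); blob(395,445,225,260,10,30)
print("bench",np.nanmedian(P[260:290,330:380].reshape(-1,3),0))
for n,(u,v) in {"grn1":(250,233),"grn2":(296,255),"pink":(291,304)}.items(): print(n,P[v,u].round(1))
```

```text
hs
306 [393.5 317.9  38.6] 30.1 43.0 [array([393.5, 318.5]), array([40.4, 21.9]), np.float64(76.9)]
base
4432 [579.  121.2   9.6] 5.0 15.9 [array([592.4, 120.6]), array([116.1, 165.7]), np.float64(88.1)]
cheeks
926 [639.6 116.7  45.3] 40.0 50.4 [array([624.9, 119.5]), array([68. , 91.2]), np.float64(88.2)]
plate/pointer
238 [611.4 130.7  56. ] 51.0 61.5 [array([615.3, 134. ]), array([85.7, 28.4]), np.float64(22.6)]
jar
599 [531.5 333.   34.6] 25.2 40.0 [array([531.8, 333.8]), array([47. , 46.7]), np.float64(82.2)]
bat
391 [458.8 -43.9  16.5] 10.5 21.9 [array([459.1, -45.2]), array([26.2, 48.9]), np.float64(11.2)]
bench [400.28068235  68.78131369  -0.59042919]
grn1 [469.1 253.7  37. ]
grn2 [432.1 172.8  41.1]
pink [348.1 179.6  41.2]
```

View pics/crop1.png

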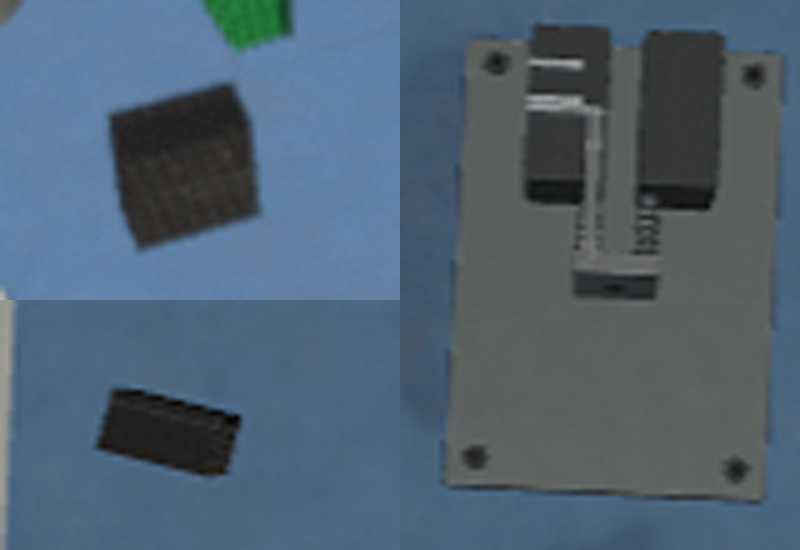

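The crop shows a dark block with fins towards the robot, about 40 x 22 mm and 39 mm tall by depth, so it is the heat sink: centre (393.5, 318.5), yaw -0.23. The fixture base measures 165.7 x 116 mm as given, so its origin is near (580, 121), yaw -0.032. I'll check the plate top in the data, then grasp.

```bash
cat >> h.py <<'E'
def R(yaw):  # tool down, closing axis along heat sink y for a part yawed by yaw
    a,b=-np.sin(yaw),np.cos(yaw)
    return np.array([[-b,a,0],[a,b,0],[0,0,-1.]])
FY=np.radians(-1.87); FX=np.array([np.cos(FY),np.sin(FY),0]); FL=np.array([-np.sin(FY),np.cos(FY),0]); FO=np.array([579.9,121.0,0])
def st(m=""):
    s=readout.sense(); print(m,round(s['t'],2),np.round(s['ee_pos'],1),"F",np.round(s['contact_force'],2),"gap",round(s['finger_gap'],3),"grip",round(float(np.max(s['grip_force'])),1)); return s
E
python3 - <<'E'
from h import *
P=np.load("top0.npz")['P'][112:225,285:370].reshape(-1,3)-FO
q=np.c_[P@FX,P@FL,P[:,2]]; q=q[(q[:,2]>50)&(q[:,2]<60)&(q[:,0]<12)&(q[:,0]>-10)]
print("plate top: n",len(q),"x",q[:,0].min(),q[:,0].max(),"y",q[:,1].min(),q[:,1].max(),"z",np.median(q[:,2]))
r=R(np.radians(-13.1)); c=np.array([393.5,318.5])
env.set_gripper(0.8,60)
env.move_pose([*c,120],r); st("above")
env.movel([*c,4],feed=120); st("down")
env.set_gripper(0.0,70); s=st("grip")
env.movel([*c,90],feed=120); st("lift")
E
```

```text
plate top: n 93 x -0.2219781332785776 11.609064051736901 y -14.635190842722377 14.908343308937017 z 55.13008855474084
above 2.06 [393.5 320.1 120.2] F [ 0.11  0.68 -0.15] gap 0.802 grip 0.0
down 3.17 [393.7 318.7   4.5] F [-0.39 -0.37  0.49] gap 0.803 grip 0.0
grip 3.54 [393.8 318.7   4.8] F [-1.08 -0.34  6.38] gap 0.456 grip 70.0
lift 4.41 [393.3 318.3  89.7] F [-0.1   0.24  0.1 ] gap 0.454 grip 70.2
```

Run:
```python
from h import *
r=R(FY); T=lambda x,y,z: FO+x*FX+y*FL+[0,0,z]
env.move_pose(T(-35,0,100),r); st("above")
env.movel(T(-35,0,22),feed=80); env.wait(.3); st("low")
print(env.movel(T(-35,0,13.5),feed=12,contact_N=4)); env.wait(.2); s=st("bed")
for n in("scene","top"):
    im,P=cloud(n); np.savez(f"{n}1.npz",im=im,P=P)
    if n=="scene": a=cv2.resize(im[180:255,230:340,::-1],None,fx=4,fy=4,interpolation=cv2.INTER_CUBIC)
    else: b=cv2.resize(im[115:225,285:365,::-1],None,fx=4,fy=4,interpolation=cv2.INTER_CUBIC)
k=np.zeros((440,440,3),np.uint8); k[:300]=a; cv2.imwrite("pics/bed.png",np.hstack([k,b]))
```

```text
above 5.38 [544.  123.6  99.5] F [-1.44  0.27 -0.82] gap 0.46 grip 70.2
low 6.81 [545.1 122.1  22.3] F [ 1.12  0.18 -0.18] gap 0.455 grip 70.2
True
bed 7.59 [544.8 122.1  14.9] F [-1.17 -0.76  5.96] gap 0.459 grip 70.8
```

View pics/bed.png

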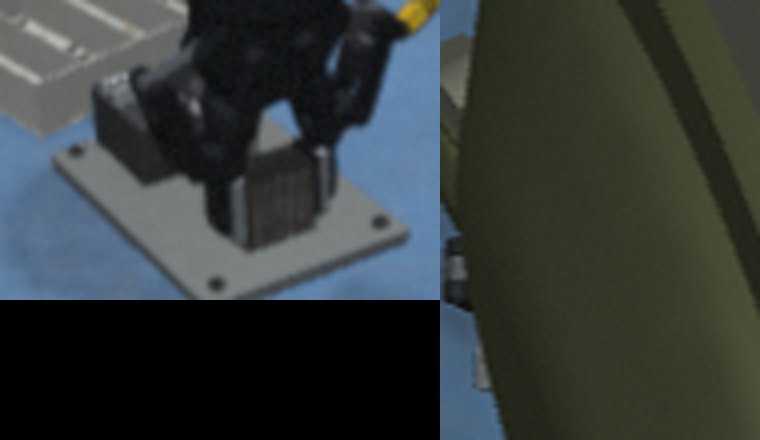

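The part stands upright on the bed, gripped by its width with fins towards the robot (crop about (280,200)). Bed contact came at TCP z 14.9, as expected. Now I'll press back in steps while reading the force.

Run:
```python
from h import *
T=lambda x,y,z: FO+x*FX+y*FL+[0,0,z]
z=15.1
env.movel(T(-35,0,z),feed=10)
env.movel(T(-15,0,z),feed=30); env.wait(.3)
def meas():
    a=[]
    for _ in range(6):
        env.wait(.06); s=readout.sense(); a.append([-(s['contact_force']@FX),s['contact_force'][2],(s['ee_pos']-FO)@FX,(s['ee_pos']-FO)@FL,s['ee_pos'][2]])
    return np.mean(a,0)
for x in np.arange(-15,4.1,1.5):
    env.movel(T(x,0,z),feed=12); m=meas(); print(round(x,1),m.round(2))
    if m[0]>9.3: break
st()
```

```text
-15.0 [  0.16  -0.49 -15.01  -0.    15.1 ]
-13.5 [-2.500e-01 -1.100e-01 -1.351e+01 -1.000e-02  1.510e+01]
-12.0 [  0.22  -0.52 -12.01  -0.    15.09]
-10.5 [ 1.740e+00  2.700e-01 -1.076e+01 -1.000e-02  1.505e+01]
-9.0 [ 3.06 -0.31 -9.14 -0.02 15.06]
-7.5 [ 3.780e+00  1.400e-01 -7.670e+00 -1.000e-02  1.505e+01]
-6.0 [ 5.28  0.34 -6.3  -0.02 15.06]
-4.5 [ 6.3   1.39 -5.11 -0.03 15.06]
-3.0 [ 6.8   2.12 -3.93 -0.05 15.05]
-1.5 [ 8.09  2.61 -2.75 -0.03 15.05]
0.0 [ 8.79  3.74 -1.58 -0.07 15.04]
1.5 [ 9.6   4.7  -0.41 -0.09 15.01]
 16.53 [579.5 120.9  15. ] F [-9.23  0.76  4.87] gap 0.457 grip 70.6
```

Run:
```python
from h import *
env.wait(2.5); st("hold")
im,P=cloud("scene"); cv2.imwrite("pics/press.png",cv2.resize(im[180:255,230:330,::-1],None,fx=8,fy=8,interpolation=cv2.INTER_CUBIC))
```

```text
hold 19.03 [579.5 121.   15. ] F [-10.39   1.82   4.54] gap 0.462 grip 70.6
```

View pics/press.png

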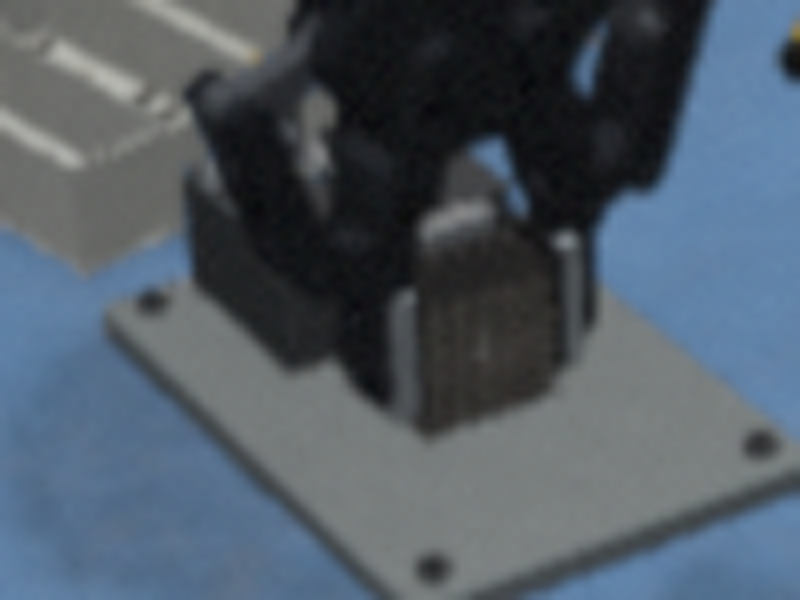

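The plate top shows directly behind the heat sink (460,220), which is upright on the bed. The gripper hides the pointer, but force (10 N) and travel (10.6 mm) agree. One check of the part's tilt from the depth data before handing in.

Run:
```python
from h import *
def pl(P,u0,u1,v0,v1):
    q=P[v0:v1,u0:u1].reshape(-1,3)-FO; q=np.c_[q@FX,q@FL,q[:,2]]; q=q[~np.isnan(q).any(1)]
    c=np.median(q,0); q=q[abs(q-c).max(1)<25]
    A=np.c_[q[:,1:],np.ones(len(q))]; w=np.linalg.lstsq(A,q[:,0],rcond=None)[0]
    print(len(q),c.round(1),"dx/dy %.3f dx/dz %.3f"%tuple(w[:2]),"res",np.std(A@w-q[:,0]).round(2))
    return q
pl(np.load("scene1.npz")['P'],294,306,221,236)
im,P=cloud("scene"); pl(P,284,298,215,230)
q=P[195:225,270:300].reshape(-1,3)-FO; q=np.c_[q@FX,q@FL,q[:,2]]
q=q[(q[:,2]>51.5)&(q[:,2]<57)&(abs(q[:,1])<14)&(q[:,0]<30)]; print("plate top x",len(q),np.percentile(q[:,0],[2,50,98]) if len(q) else 0)
st()
```

```text
180 [-44.1  -1.   38.3] dx/dy -0.046 dx/dz 0.106 res 2.94
210 [-9.9 -1.2 33.2] dx/dy -0.012 dx/dz 0.010 res 2.38
plate top x 26 [ 7.2554799  11.46202119 17.4267502 ]
 19.13 [579.5 121.   15. ] F [-9.69  1.36  4.6 ] gap 0.461 grip 70.6
```

Tilt is about 0.01 rad, the part is centred within about 1 mm, and the plate is back roughly 10 mm. Handing in.

Run:
```python
from h import *
print(env.finish_job()); st()
```

```text
the job is handed in; nothing more can be done
None
the job is handed in; nothing more can be done
```

The job is handed in with the arm still holding the heat sink on the bed, square to the plate and pressing it back about 10 mm at about 10 N; the gripper hid the pointer, so "between the marks" rests on force and travel, and the judge's result wasn't shown.

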